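# Clear the culture dish and set the spring gauge's drag marker

## Robot

A 6-joint arm with a two-finger parallel gripper is mounted at the origin on the work surface. World frame = base frame: x ahead of the robot, y to its left, z up, the work surface at z = 0. Lengths are in m, angles in rad, forces in N, time in s.
With the tool pointing down it reaches from about 0.275 to 0.775 m from the base axis. Payload 14.6 kg.
Tool frame: the origin (TCP) lies midway between the tips of the shut fingers; the grasp point (between the pads) lies pinch_z behind it (pinch_z is the distance from the TCP to the grasp point, in m); z points along the fingers, y is the line along which they close (so a half turn about z gives the same grasp; the last joint's range is limited). The gripper opens to 85 mm and grips with 20 to 120 N. Pads are 22 mm wide; open, the fingers measure 114 mm over their backs; the gripper's body (76 mm by 85 mm) begins 54 mm behind the grasp point. The pads swing forward as they close: fully open they stand 13 mm farther back than shut.
Start: joints at [1.074, 0.263, -0.048, 1.259, 0, 1.415], TCP at [0.176, 0.495, 0.231] pointing down, gripper open.
Joint ranges: [-2.65, 2.65], [-0.89, 1.7], [-1.18, 1.37], [-2.13, 2.11], [-1.35, 1.29], [-3.14, 3.14]. Speed limits (rad/s): [1.89, 1.89, 2.57, 2.79, 3.14, 3.14].

## Interface

Orientations are given as a unit quaternion [w, x, y, z].
In Python, from plant import * gives the robot as it stands. The module is installed in compiled form; this text tells all that it offers.
- The arm moves only by the shell command python3 -m inch 'ROWS'. ROWS is JSON, a list of rows, each an object of numbers: "rx", "ry", "rz": the turn, a rotation vector about the tool's x, y, z in degrees; "tx", "ty", "tz": the shift along the tool's x, y, z in m; "fingers": the closure, from 0 (fully open) to 1 (shut). In form: [{"rx": .., "ry": .., "rz": .., "tx": .., "ty": .., "tz": .., "fingers": ..}, ...]. A call has 1 to 5 rows; each row is the pose to reach, as a shift and turn from the pose commanded when the call began, along the tool's axes at that moment; what a row does not reach only later rows make up. A row lasts 1/12 s, in which the tool goes at most 41.7 mm and 7.16 degrees, less where a joint would pass 70% of its speed; a pose out of reach is approached as far as the arm can. A call with a gripper value outside its range is refused whole. The fingers move at their own pace and stop on an object; the grip force is fixed at half the most. Time passes only in rows, so rows that repeat a pose let the fingers close. It gives the time, the measured TCP pose, the force, the opening and the grip force at its end, in the units of the state.
- read_state(): the state, without advancing time (a new reading comes with each control period).
- snapshot(name): name is "side" or "top"; returns a dict with "color" (480x640x3 uint8, red, green, blue), "range_z" (480x640 float32, m along the optical axis (not along the pixel's ray), 0 where there is no reading), "fx", "fy", "cx", "cy" (pixels), "R" (3x3) and "t" (3): a world point X has camera coordinates R X + t. Camera axes: x right, y down, z forward; pixel columns grow to the right and rows downward; lengths in m; the calibration is good to about 2 mm. A picture is of the moment at which its call begins.
- sign_off(): hands the job in; it is judged then, once.
Trained networks look in the newest picture that a camera, given by its name, has taken for a name from the list of things; names that differ only in an ending like _2 or _b are one class to them, and where a whole thing is asked for, a point or a joint stands for the part that bears it (a point fixed in the world has none). Each returns a list of dicts, best first, with "score" (0 to 1); they miss things now and then, are a little off and sometimes report something else, mostly with a low value. They report only what shows in the picture. A call takes as long as a camera call. They do not tell look-alikes from the thing itself.
- recognise(thing, camera): "at" ([column, row] in pixels, amid what is visible of it).
The state is a dict: "clock": time; "joint_positions": joint angles; "dq": joint speeds; "tau": joint torques, N m; "tcp_pos": TCP position; "ee_rot": TCP orientation; "ft_force": force on the tool from outside, world axes, zero at the start; "moment": the same for the moment, N m; "finger_gap": finger opening in m; "finger_force": force on a finger pad.
Only numpy, scipy, OpenCV 4.12 (cv2) and the standard library are available. Lean on these libraries where they do the work, as an engineer would, in place of code of your own. Each camera call takes 0.05 s, during which the arm holds its last target. There are 200 camera calls.

## Task

The lidded dish is standing in the way of the spring gauge's handle: first slide it along the bench, without lifting it, until it lies wholly inside the round outline. Then pull the gauge's handle out until the loose brass drag marker, which the gauge carries along, lines up with the black index clip, hold it there for a moment, and ease the handle back fully home without letting it snap, leaving the marker at the index. Do not push the marker with the fingers, and leave the other things on the bench alone.

Things in the scene. Friction and masses are not known exactly. Their poses are not given: they have to be found in the camera images.
- gauge: Fixed spring gauge: dark plate 260 (x) x 110 (y -50 to +60) x 10 mm, white spring housing to 52 mm height at the +x end, black nose guide to 44 mm height at x -125 to -105 mm. Origin: on the bench (z = 0), on the draw bar's axis, mid-length. The handle pulls out along -x. The marker's track, between two low lips, runs along x at y = +43 mm, from x = -110 to +60 mm.
- draw (a joint): Draw of the handle's bar, m: 0 home, stop at 0.118. Sprung home: 1.5 N plus 90 N/m of draw, drag 10 N per m/s; it runs back if let go. Its steel dog over the track has its pushing face at gauge x = +30 mm - draw; it pushes the marker to -x and leaves it behind on the way back.
- grip (a point): Grip point on the handle, moving with it; at home at (-170, 0, 55) mm in the gauge's frame. The handle is an upright black paddle 12 mm thick (gauge x), 50 mm wide (gauge y), from 9 to 75 mm height: pinch it from above across its thickness. The draw bar behind it is 14 mm wide, top at 30 mm height; the nose guide is 39 mm from the paddle.
- marker: Loose brass drag marker, 50 g, in the track: block 16 (gauge x) x 20 x 18 mm high with a 3 mm fin on its middle, 30 mm high in all. Origin: centre of its underside (10 mm above the bench), x axis along the gauge's. Stays where left. Starts 1 to 24 mm ahead of the dog; once the dog touches it, its centre is at gauge x = +22 mm - draw.
- index: Fixed index clip just outside the track (gauge y = +66 mm): black block 16 (x) x 12 x 26 mm high, with an upright steel blade 3 mm thick up to 42 mm height. Origin on the bench under the blade's middle, axes parallel to the gauge's: the marker is lined up when its fin is at x = 0 of this frame. Needs 60 to 98 mm of draw.
- dish: Loose closed dish, 90 mm in diameter and 22 mm high, about 95 g, clear below with a white lid; origin at the centre of its underside. Too wide to grasp: it is pushed along the bench. It starts 270 mm from the gauge's origin, in the handle's path.
- spot: Round outline drawn flat on the bench, a dark ring of 60 mm inner and 66 mm outer radius, nothing to bump into; origin at its centre.
- objective: Bystander: small dark metal microscope objective standing on end, 34 mm in diameter, 50 mm high; origin under its centre.
- mouse: Bystander: black wireless computer mouse, 100 x 58 x 33 mm; origin under its centre.
- slidebox: Bystander: grey box with white lid, 102 x 87 mm, 34 mm high; origin under its centre.
Things that resemble listed ones, but are neither listed nor needed, are in the scene too. What is shaped like the dish but brown or green is not meant. Several things have the shape of the marker; the one meant has the colours described above.

How it is judged:
On the way, in this order (a step that is already met when the one before it is completed fails the run):
1. the dish lies at rest inside the round outline (horizontal distance between dish and spot below 0.015 m and linear speed of dish below 0.02 m/s), for 0.2 s.
2. the gauge is held drawn out with the marker lined up with the index (x of marker in the frame of index between -0.005 and 0.005 m and value of joint draw above 0.05 m), for 0.3 s.
At the end, for the whole second after the job is handed in: The dish lies flat and at rest wholly inside the round outline (its centre within 15 mm of the outline's); the gauge's handle is back home (within 4 mm) and released; the marker stands at rest in its track within 5 mm of the index clip along the track (all of step 1 and angle between dish's own z axis and vertical below 0.1 rad and value of joint draw below 0.004 m and linear speed of marker below 0.02 m/s and angle between marker's own z axis and vertical below 0.15 rad and x of marker in the frame of index between -0.005 and 0.005 m); the robot touches nothing.
It fails at once if the dish is lifted or tipped (height (world z) of dish above 0.012 m or angle between dish's own z axis and vertical above 0.25 rad).
It fails at once if the handle snaps back (faster than 0.35 m/s) (velocity of joint draw below -0.35 m/s).
It fails at once if the marker is pushed with the fingers (contact force between the fingers and marker above 0.5 N).
It fails at once if another thing on the bench is moved (20 mm) (distance of any of objective, mouse, slidebox from where it was at the start of the episode above 0.02 m).
It also fails if it takes over 58 s, if anything falls off the work surface, if the arm or the gripper's body presses on something with over 40 N, if the wrist force passes 120 N, or if a joint passes its speed limit or range.

## Working session

There is one attempt and no reset: what is moved stays moved. The work goes in short steps, Python scripts to look and compute and a shell command to move; the robot and the scene stay as the last step left them, time stands still between calls to the robot, and variables do not carry over. Pictures are saved under pics/ and viewed, at most 11 in all, crops included, and the job is handed in when it is done.

```bash
mkdir -p pics
cat > h.py <<'E'
from plant import *
import numpy as np, cv2
def snap(c,name=None):
    s=snapshot(c)
    if name: cv2.imwrite(f"pics/{name}.png",s["color"][:,:,::-1])
    return s
def w(s,u,v,z=None):
    "world point of pixel; by depth, or on plane z"
    R,t=np.array(s["R"]),np.array(s["t"])
    d=np.array([(u-s["cx"])/s["fx"],(v-s["cy"])/s["fy"],1.])
    if z is None: return R.T@(d*s["range_z"][int(round(v)),int(round(u))]-t)
    o=-R.T@t; r=R.T@d
    return o+r*(z-o[2])/r[2]
def px(s,X):
    c=np.array(s["R"])@X+np.array(s["t"]); return c[0]/c[2]*s["fx"]+s["cx"],c[1]/c[2]*s["fy"]+s["cy"]
E
python3 - <<'E'
from h import *
np.set_printoptions(precision=3,suppress=True)
for c in ("top","side"):
    s=snap(c,c+"0")
    for n in ["gauge","grip","marker","index","dish","spot","objective","mouse","slidebox"]:
        try:
            for r in recognise(n,c)[:4]: print(c,n,round(r["score"],2),np.round(r["at"]),w(s,*r["at"]))
        except Exception as e: print(n,e)
st=read_state(); print(st["clock"],st["tcp_pos"],st["ee_rot"],st["finger_gap"])
import plant; print(getattr(plant,"pinch_z",None))
E
```

```text
top gauge 0.67 [405. 346.] [ 0.354 -0.128  0.037]
top grip 0.7 [398. 230.] [ 0.569 -0.116  0.032]
top marker 0.53 [424. 209.] [ 0.608 -0.164  0.035]
top marker 0.47 [445. 178.] [ 0.671 -0.208  0.024]
top index 0.48 [400. 229.] [ 0.57 -0.12  0.03]
top dish 0.91 [302. 294.] [0.446 0.061 0.023]
top dish 0.7 [303. 155.] [0.71  0.064 0.022]
top dish 0.56 [282. 225.] [0.573 0.1   0.023]
top spot 0.71 [188. 228.] [0.566 0.279 0.003]
top objective 0.62 [244. 159.] [0.691 0.172 0.051]
top mouse 0.58 [386. 154.] [ 0.711 -0.093  0.035]
top slidebox 0.57 [404. 346.] [ 0.354 -0.127  0.032]
side gauge 0.81 [336. 364.] [ 0.568 -0.203  0.033]
side grip 0.81 [334. 304.] [ 0.573 -0.079  0.029]
side marker 0.6 [377. 317.] [ 0.636 -0.106  0.026]
side marker 0.53 [415. 377.] [ 0.673 -0.217  0.017]
side index 0.54 [375. 319.] [ 0.634 -0.105  0.02 ]
side dish 0.93 [257. 263.] [0.447 0.044 0.021]
side dish 0.83 [405. 256.] [0.707 0.052 0.022]
side spot 0.88 [320. 206.] [0.566 0.265 0.   ]
side spot 0.63 [376. 319.] [ 0.635 -0.109  0.024]
side spot 0.43 [392. 218.] [0.7   0.158 0.036]
side objective 0.59 [392. 217.] [0.699 0.158 0.036]
side mouse 0.68 [436. 317.] [ 0.725 -0.112  0.028]
side slidebox 0.62 [185. 339.] [ 0.356 -0.148  0.033]
1.0 [0.176 0.495 0.231] [-0.     0.17   0.985  0.   ] 0.08537228898871706
0.0187
```

View pics/top0.png

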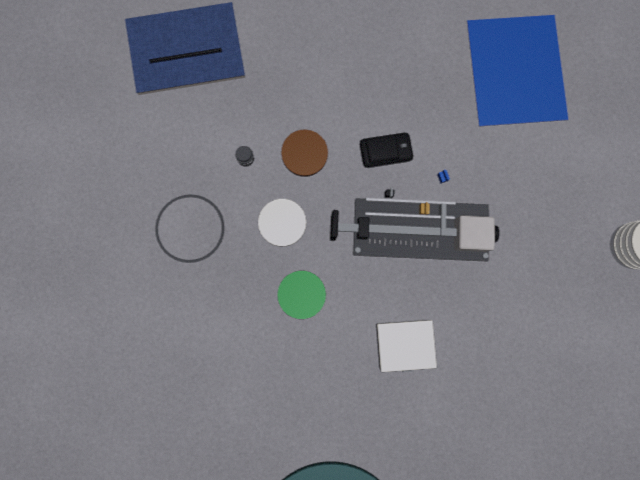

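View pics/side0.png

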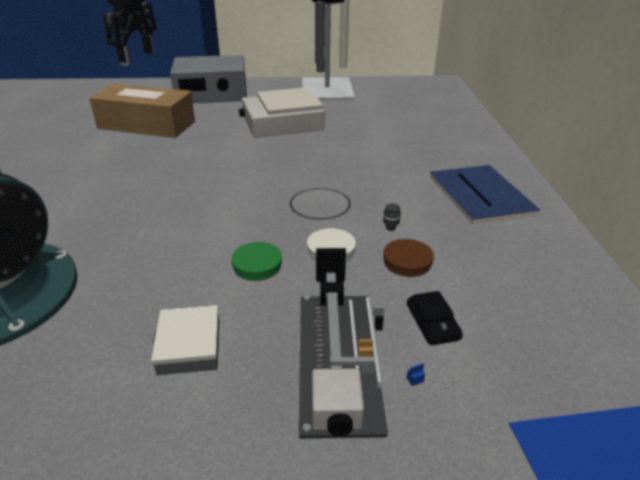

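The top view shows the white dish at (282,222), ring at (190,228), paddle at (335,225), brass marker at (425,209) and index clip at (390,193). The blue block at (444,176) is a decoy. The side view agrees with this layout. Next I'll measure them precisely.

```bash
cat > m.py <<'E'
from h import *
np.set_printoptions(precision=4,suppress=True)
def blob(m,near,minA=5):
    n,l,st,c=cv2.connectedComponentsWithStats(m.astype(np.uint8))
    k=[i for i in range(1,n) if st[i,4]>=minA]
    i=min(k,key=lambda i:np.hypot(*(c[i]-near))); return l==i,c[i],st[i,4]
def look(c="top"):
    s=snap(c); im=s["color"].astype(int); hsv=cv2.cvtColor(s["color"],cv2.COLOR_RGB2HSV); return s,im,hsv
E
python3 - <<'E'
from m import *
s,im,hsv=look()
m,c,a=blob((im.min(2)>170),(282,222),200); p=np.argwhere(m)[:,::-1].astype(np.float32)
(cc,r)=cv2.minEnclosingCircle(p); print("dish",c,cc,r,a,w(s,*c,.022), "diam",np.linalg.norm(w(s,c[0]-r,c[1],.022)-w(s,c[0]+r,c[1],.022)))
g=im.mean(2); sub=np.zeros(g.shape,bool); sub[185:270,148:232]=True
m=(g<78)&sub; p=np.argwhere(m)[:,::-1].astype(np.float32); e=cv2.fitEllipse(p); print("spot",e,len(p),w(s,*e[0],0.))
# world map
v,u=np.mgrid[0:480,0:640]; z=s["range_z"]; R,t=np.array(s["R"]),np.array(s["t"])
P=(np.stack([(u-s["cx"])/s["fx"]*z,(v-s["cy"])/s["fy"]*z,z],-1)-t)@R
box=np.zeros(g.shape,bool); box[190:270,322:505]=True
H=P[...,2]
pad=box&(u<345)&(H>.06)&(z>0); q=P[pad]; print("paddle",len(q),q.mean(0),q.min(0),q.max(0),cv2.minAreaRect(q[:,:2].astype(np.float32)*1000))
pl=box&(H>.006)&(H<.014)&(u>345)&(z>0)&(g<100); q=P[pl].astype(np.float32); rr=cv2.minAreaRect(q[:,:2]*1000); print("plate",len(q),rr)
br=box&(hsv[...,0]>8)&(hsv[...,0]<28)&(hsv[...,1]>110); 
q=P[br]; print("brass",br.sum(),q.mean(0),q.min(0),q.max(0))
ix=np.zeros_like(box); ix[185:199,383:398]=True; k=ix&(H>.015); q=P[k]; print("idx",k.sum(),q.mean(0),q.min(0),q.max(0)); 
k=ix&(H>.033);q=P[k]; print("blade",k.sum(),q.mean(0) if k.any() else 0)
big=cv2.resize(s["color"][175:275,320:510],None,fx=4,fy=4,interpolation=cv2.INTER_CUBIC); cv2.imwrite("pics/crop1.png",big[:,:,::-1])
E
```

```text
dish [281.5703 221.8944] (281.5, 221.89999389648438) 23.703685760498047 1743 [0.5801 0.1017 0.022 ] diam 0.08892872486637513
spot ((189.4693603515625, 228.0480194091797), (65.01427459716797, 66.66326141357422), 64.62944793701172) 324 [0.5675 0.278  0.    ]
paddle 193 [0.5713 0.0059 0.0753] [0.5473 0.0001 0.061 ] [0.5963 0.012  0.0801] ((571.8858032226562, 5.604431629180908), (11.948457717895508, 49.02504348754883), 88.68164825439453)
plate 4245 ((580.4345092773438, -164.9906768798828), (260.6834716796875, 124.63453674316406), 88.65756225585938)
brass 94 [ 0.6072 -0.1601  0.0426] [ 0.4446 -0.1793  0.0137] [0.6211 0.0547 0.9749]
idx 69 [ 0.6386 -0.0994  0.0312] [ 0.6302 -0.1078  0.0152] [ 0.6461 -0.0925  0.0468]
blade 19 [ 0.6374 -0.1001  0.0425]
```

View pics/crop1.png

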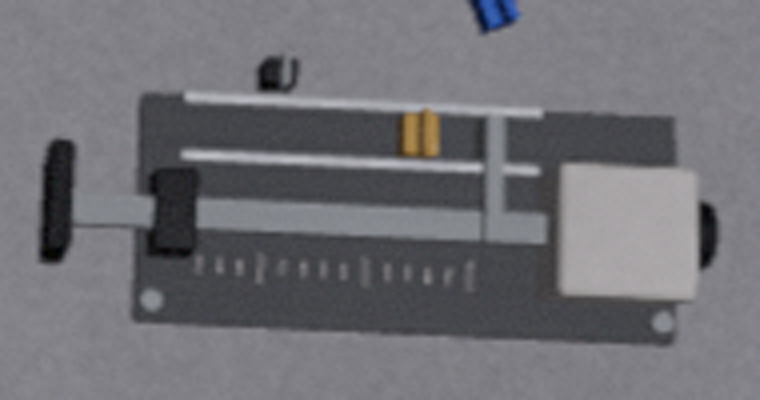

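```bash
a='{"tx":-0.179,"ty":-0.098,"tz":0.02,"fingers":0.6}'; 
python3 -m inch '[{"tx":-0.179,"ty":-0.098,"tz":0.02,"fingers":0.6},{"tx":-0.179,"ty":-0.098,"tz":0.02,"fingers":0.6},{"tx":-0.179,"ty":-0.098,"tz":0.02,"fingers":0.6},{"tx":-0.179,"ty":-0.098,"tz":0.02,"fingers":0.6},{"tx":-0.179,"ty":-0.098,"tz":0.02,"fingers":0.6}]'
python3 -m inch '[{"tx":-0.179,"ty":-0.098,"tz":0.02,"fingers":0.6},{"tx":-0.179,"ty":-0.098,"tz":0.02,"fingers":0.6},{"tx":-0.179,"ty":-0.098,"tz":0.02,"fingers":0.6},{"tx":-0.179,"ty":-0.098,"tz":0.02,"fingers":0.6},{"tx":-0.179,"ty":-0.098,"tz":0.02,"fingers":0.6}]'
python3 -m inch '[{"tx":-0.179,"ty":-0.098,"tz":0.02,"fingers":0.6},{"tx":-0.179,"ty":-0.098,"tz":0.02,"fingers":0.6},{"tx":-0.179,"ty":-0.098,"tz":0.02,"fingers":0.6},{"tx":-0.179,"ty":-0.098,"tz":0.02,"fingers":0.6},{"tx":-0.179,"ty":-0.098,"tz":0.02,"fingers":0.6}]'
python3 -m inch '[{"rz":33.2,"fingers":0.6},{"rz":33.2,"fingers":0.6},{"rz":33.2,"fingers":0.6},{"rz":33.2,"fingers":0.6},{"rz":33.2,"fingers":0.6}]'
python3 -m inch '[{"rz":33.2,"fingers":0.6},{"rz":33.2,"fingers":0.6},{"rz":33.2,"fingers":0.6},{"rz":33.2,"fingers":0.6},{"rz":33.2,"fingers":0.6}]'
cat > st.py <<'E'
from m import *
from scipy.spatial.transform import Rotation as Ro
def st(tx=None):
    s=read_state(); q=s["ee_rot"]; R=Ro.from_quat([q[1],q[2],q[3],q[0]]).as_matrix(); p=np.array(s["tcp_pos"])
    print("t",s["clock"],"tcp",p,"x",R[:,0],"y",R[:,1],"gap",round(s["finger_gap"],4),"F",np.array(s["ft_force"]),"q6",s["joint_positions"][5])
    if tx is not None: print("tool shift to",tx,R.T@(np.array(tx)-p))
E
python3 -c "
from st import *
st([.5847,.0369,.15])"
```

```text
t 1.05 tcp [0.176  0.4946 0.2313] x [-0.9421  0.3352 -0.    ] y [0.3352 0.9421 0.    ] gap 0.0854 F [-0.1274  0.0022 -0.1041] q6 1.4155052727610307
tool shift to [0.5847, 0.0369, 0.15] [-0.5385 -0.2943  0.0813]invalid input
invalid input
invalid input
invalid input
invalid input
```

```bash
python3 -m inch '[{"rx":0,"ry":0,"rz":0,"tx":-0.179,"ty":-0.098,"tz":0.02,"fingers":0.6},{"rx":0,"ry":0,"rz":0,"tx":-0.179,"ty":-0.098,"tz":0.02,"fingers":0.6},{"rx":0,"ry":0,"rz":0,"tx":-0.179,"ty":-0.098,"tz":0.02,"fingers":0.6},{"rx":0,"ry":0,"rz":0,"tx":-0.179,"ty":-0.098,"tz":0.02,"fingers":0.6},{"rx":0,"ry":0,"rz":0,"tx":-0.179,"ty":-0.098,"tz":0.02,"fingers":0.6}]'
python3 -c "
from st import *
st([.5847,.0369,.15])"
```

```text
clock: 1.47
tcp_pos: [0.3127, 0.3406, 0.2112]
ee_rot: [0.0, 0.17, 0.985, 0.0]
ft_force: [1.5, 0.7, 0.2]
finger_gap: 0.0339
finger_force: 0.0
t 1.4667 tcp [0.3127 0.3406 0.2112] x [-0.9422  0.3349 -0.0003] y [0.3349 0.9422 0.0002] gap 0.0339 F [1.4596 0.6831 0.2188] q6 0.9930901928121564
tool shift to [0.5847, 0.0369, 0.15] [-0.358  -0.195   0.0612]
```

Works with all keys. Continuing.

```bash
python3 -m inch '[{"rx":0,"ry":0,"rz":0,"tx":-0.179,"ty":-0.0975,"tz":0.03,"fingers":0.6},{"rx":0,"ry":0,"rz":0,"tx":-0.179,"ty":-0.0975,"tz":0.03,"fingers":0.6},{"rx":0,"ry":0,"rz":0,"tx":-0.179,"ty":-0.0975,"tz":0.03,"fingers":0.6},{"rx":0,"ry":0,"rz":0,"tx":-0.179,"ty":-0.0975,"tz":0.03,"fingers":0.6},{"rx":0,"ry":0,"rz":0,"tx":-0.179,"ty":-0.0975,"tz":0.03,"fingers":0.6}]' | head -2
python3 -m inch '[{"rx":0,"ry":0,"rz":0,"tx":-0.179,"ty":-0.0975,"tz":0.03,"fingers":0.6},{"rx":0,"ry":0,"rz":0,"tx":-0.179,"ty":-0.0975,"tz":0.03,"fingers":0.6},{"rx":0,"ry":0,"rz":0,"tx":-0.179,"ty":-0.0975,"tz":0.03,"fingers":0.6},{"rx":0,"ry":0,"rz":0,"tx":-0.179,"ty":-0.0975,"tz":0.03,"fingers":0.6},{"rx":0,"ry":0,"rz":0,"tx":-0.179,"ty":-0.0975,"tz":0.03,"fingers":0.6}]' | head -2
python3 -m inch '[{"rx":0,"ry":0,"rz":33.2,"tx":0,"ty":0,"tz":0,"fingers":0.6},{"rx":0,"ry":0,"rz":33.2,"tx":0,"ty":0,"tz":0,"fingers":0.6},{"rx":0,"ry":0,"rz":33.2,"tx":0,"ty":0,"tz":0,"fingers":0.6},{"rx":0,"ry":0,"rz":33.2,"tx":0,"ty":0,"tz":0,"fingers":0.6},{"rx":0,"ry":0,"rz":33.2,"tx":0,"ty":0,"tz":0,"fingers":0.6}]' | head -2
python3 -m inch '[{"rx":0,"ry":0,"rz":33.2,"tx":0,"ty":0,"tz":0,"fingers":0.6},{"rx":0,"ry":0,"rz":33.2,"tx":0,"ty":0,"tz":0,"fingers":0.6},{"rx":0,"ry":0,"rz":33.2,"tx":0,"ty":0,"tz":0,"fingers":0.6},{"rx":0,"ry":0,"rz":33.2,"tx":0,"ty":0,"tz":0,"fingers":0.6},{"rx":0,"ry":0,"rz":33.2,"tx":0,"ty":0,"tz":0,"fingers":0.6}]' | head -2
python3 -c "
from st import *
st([.5847,.0369,.008])"
```

```text
clock: 1.88
tcp_pos: [0.4489, 0.1884, 0.1811]
clock: 2.3
tcp_pos: [0.5849, 0.0364, 0.1509]
clock: 2.72
tcp_pos: [0.5837, 0.0384, 0.1512]
clock: 3.13
tcp_pos: [0.5837, 0.0386, 0.1512]
t 3.1333 tcp [0.5837 0.0386 0.1512] x [-0.0632  0.998   0.    ] y [ 0.998   0.0632 -0.0001] gap 0.034 F [-0.0161 -0.6793 -0.0565] q6 1.4343417362036512
tool shift to [0.5847, 0.0369, 0.008] [-0.0017  0.0009  0.1432]
```

```bash
python3 -m inch '[{"rx":0,"ry":0,"rz":0,"tx":-0.0015,"ty":0.001,"tz":0.03,"fingers":0.6},{"rx":0,"ry":0,"rz":0,"tx":-0.0015,"ty":0.001,"tz":0.06,"fingers":0.6},{"rx":0,"ry":0,"rz":0,"tx":-0.0015,"ty":0.001,"tz":0.09,"fingers":0.6},{"rx":0,"ry":0,"rz":0,"tx":-0.0015,"ty":0.001,"tz":0.11,"fingers":0.6},{"rx":0,"ry":0,"rz":0,"tx":-0.0015,"ty":0.001,"tz":0.11,"fingers":0.6}]'
python3 -m inch '[{"rx":0,"ry":0,"rz":0,"tx":0,"ty":0,"tz":0.011,"fingers":0.6},{"rx":0,"ry":0,"rz":0,"tx":0,"ty":0,"tz":0.022,"fingers":0.6},{"rx":0,"ry":0,"rz":0,"tx":0,"ty":0,"tz":0.033,"fingers":0.6},{"rx":0,"ry":0,"rz":0,"tx":0,"ty":0,"tz":0.033,"fingers":0.6},{"rx":0,"ry":0,"rz":0,"tx":0,"ty":0,"tz":0.033,"fingers":0.6}]'
python3 - <<'E'
from st import *
st([.571,.2268,.008])
s=snap("side"); im=s["color"]; cv2.imwrite("pics/side1.png",cv2.resize(im[200:350,230:430],None,fx=4,fy=4,interpolation=cv2.INTER_CUBIC)[:,:,::-1])
E
```

```text
clock: 3.55
tcp_pos: [0.5825, 0.0373, 0.0376]
ee_rot: [-0.002, 0.682, 0.731, -0.002]
ft_force: [-1.3, -0.3, 0.0]
finger_gap: 0.0342
finger_force: 0.0
clock: 3.97
tcp_pos: [0.5851, 0.0371, 0.0092]
ee_rot: [0.0, 0.682, 0.731, 0.0]
ft_force: [0.0, -0.1, -0.4]
finger_gap: 0.0342
finger_force: 0.0
t 3.9667 tcp [0.5851 0.0371 0.0092] x [-0.0701  0.9975 -0.0001] y [0.9975 0.0701 0.0003] gap 0.0342 F [ 0.005  -0.1125 -0.4051] q6 1.42510941885383
tool shift to [0.571, 0.2268, 0.008] [ 0.1902 -0.0008  0.0012]
```

View pics/side1.png

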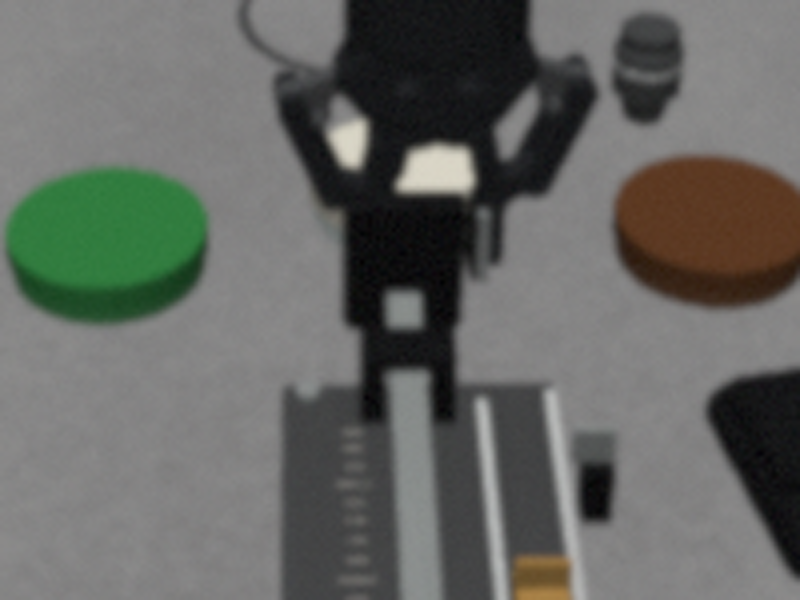

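The gripper is down between the dish and the paddle (400,200) with no contact. Now I'll push slowly.

```bash
python3 -m inch '[{"rx":0,"ry":0,"rz":0,"tx":0.006,"ty":0,"tz":0,"fingers":0.6},{"rx":0,"ry":0,"rz":0,"tx":0.014,"ty":0,"tz":0,"fingers":0.6},{"rx":0,"ry":0,"rz":0,"tx":0.024,"ty":0,"tz":0,"fingers":0.6},{"rx":0,"ry":0,"rz":0,"tx":0.034,"ty":0,"tz":0,"fingers":0.6},{"rx":0,"ry":0,"rz":0,"tx":0.044,"ty":0,"tz":0,"fingers":0.6}]'
python3 -m inch '[{"rx":0,"ry":0,"rz":0,"tx":0.010,"ty":0,"tz":0,"fingers":0.6},{"rx":0,"ry":0,"rz":0,"tx":0.020,"ty":0,"tz":0,"fingers":0.6},{"rx":0,"ry":0,"rz":0,"tx":0.030,"ty":0,"tz":0,"fingers":0.6},{"rx":0,"ry":0,"rz":0,"tx":0.040,"ty":0,"tz":0,"fingers":0.6},{"rx":0,"ry":0,"rz":0,"tx":0.050,"ty":0,"tz":0,"fingers":0.6}]'
python3 -m inch '[{"rx":0,"ry":0,"rz":0,"tx":0.010,"ty":0,"tz":0,"fingers":0.6},{"rx":0,"ry":0,"rz":0,"tx":0.020,"ty":0,"tz":0,"fingers":0.6},{"rx":0,"ry":0,"rz":0,"tx":0.030,"ty":0,"tz":0,"fingers":0.6},{"rx":0,"ry":0,"rz":0,"tx":0.037,"ty":0,"tz":0,"fingers":0.6},{"rx":0,"ry":0,"rz":0,"tx":0.040,"ty":0,"tz":0,"fingers":0.6}]'
python3 - <<'E'
from st import *
st([.571,.2268,.008])
s,im,hsv=look()
c=px(s,np.array([.5725,.23,.022])); m,c,a=blob((im.min(2)>150),c,150); p=np.argwhere(m)[:,::-1].astype(np.float32)
cc,r=cv2.minEnclosingCircle(p); print(cc,r,a,w(s,*cc,.022))
cv2.imwrite("pics/top1.png",cv2.resize(s["color"][150:280,130:350],None,fx=3.5,fy=3.5)[:,:,::-1])
E
```

```text
clock: 4.43
tcp_pos: [0.5817, 0.0824, 0.0086]
ee_rot: [0.0, 0.682, 0.732, 0.0]
ft_force: [-0.1, -0.8, 0.6]
finger_gap: 0.0341
finger_force: 0.6
clock: 4.85
tcp_pos: [0.5781, 0.132, 0.0083]
ee_rot: [-0.0, 0.682, 0.732, -0.0]
ft_force: [-0.8, -0.5, 0.6]
finger_gap: 0.0342
finger_force: 0.6
clock: 5.27
tcp_pos: [0.5752, 0.172, 0.0082]
ee_rot: [-0.0, 0.682, 0.732, 0.0]
ft_force: [0.5, -1.4, -0.2]
finger_gap: 0.0343
finger_force: 0.4
t 5.2667 tcp [0.5752 0.172  0.0082] x [-0.0709  0.9975  0.0002] y [ 0.9975  0.0709 -0.0001] gap 0.0343 F [ 0.4652 -1.3514 -0.2364] q6 1.654691028360729
tool shift to [0.571, 0.2268, 0.008] [ 0.0549 -0.0003  0.0002]
(321.74884033203125, 228.78099060058594) 387.0937805175781 187614 [0.5687 0.0259 0.022 ]
```

View pics/top1.png

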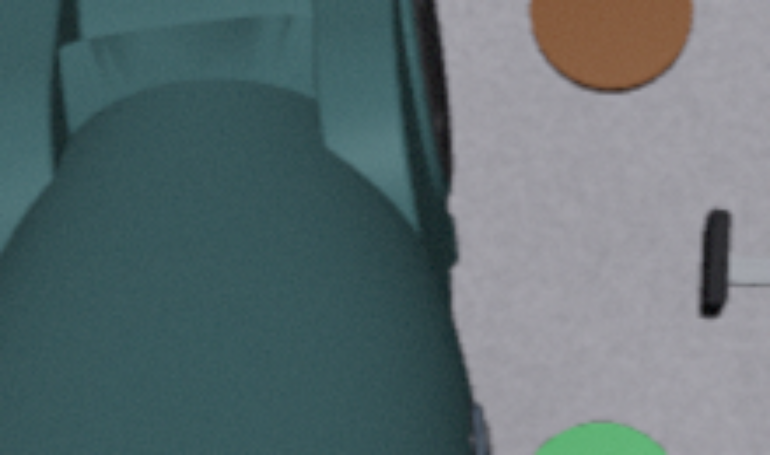

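The arm hides the dish from the top camera, so I'll use the side camera.

Run:
```python
from st import *
s=snap("side"); print([(round(r["score"],2),np.round(r["at"])) for r in recognise("dish","side")])
print("exp dish",px(s,np.array([.571,.224,.022])),"spot",px(s,np.array([.5675,.278,0])))
cv2.imwrite("pics/side2.png",cv2.resize(s["color"][160:280,250:430],None,fx=4,fy=4,interpolation=cv2.INTER_CUBIC)[:,:,::-1])
```

```text
[(0.9, array([323., 212.])), (0.81, array([256., 263.])), (0.56, array([410., 258.]))]
exp dish (np.float64(323.1134714980045), np.float64(207.1336343561495)) spot (np.float64(320.16357062440403), np.float64(202.9499967293869))
```

View pics/side2.png

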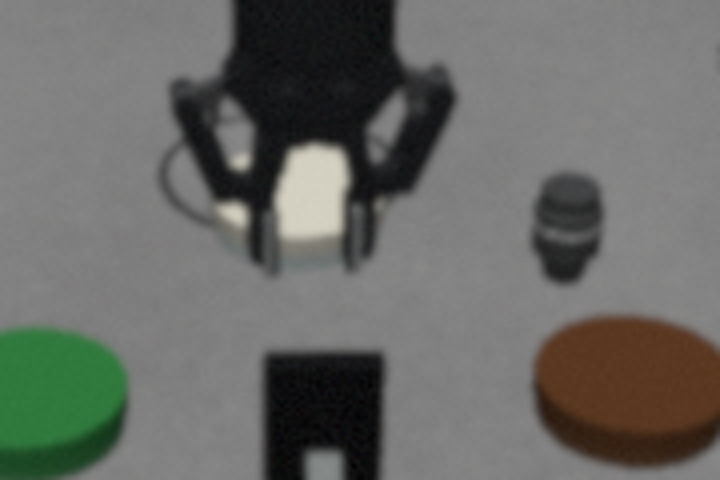

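The dish is cradled evenly between the fingers at crop (300,200), just short of the ring. I'll finish the push, then back off and up.

```bash
python3 -m inch '[{"rx":0,"ry":0,"rz":0,"tx":0.006,"ty":0,"tz":0,"fingers":0.6},{"rx":0,"ry":0,"rz":0,"tx":0.013,"ty":0,"tz":0,"fingers":0.6},{"rx":0,"ry":0,"rz":0,"tx":0.020,"ty":0,"tz":0,"fingers":0.6},{"rx":0,"ry":0,"rz":0,"tx":0.027,"ty":0,"tz":0,"fingers":0.6},{"rx":0,"ry":0,"rz":0,"tx":0.034,"ty":0,"tz":0,"fingers":0.6}]' | head -2
python3 -m inch '[{"rx":0,"ry":0,"rz":0,"tx":0.006,"ty":0,"tz":0,"fingers":0.6},{"rx":0,"ry":0,"rz":0,"tx":0.012,"ty":0,"tz":0,"fingers":0.6},{"rx":0,"ry":0,"rz":0,"tx":0.016,"ty":0,"tz":0,"fingers":0.6},{"rx":0,"ry":0,"rz":0,"tx":0.019,"ty":0,"tz":0,"fingers":0.6},{"rx":0,"ry":0,"rz":0,"tx":0.019,"ty":0,"tz":0,"fingers":0.6}]' | head -3
python3 -m inch '[{"rx":0,"ry":0,"rz":0,"tx":-0.010,"ty":0,"tz":0,"fingers":0.6},{"rx":0,"ry":0,"rz":0,"tx":-0.030,"ty":0,"tz":0,"fingers":0.6},{"rx":0,"ry":0,"rz":0,"tx":-0.050,"ty":0,"tz":-0.02,"fingers":0.6},{"rx":0,"ry":0,"rz":0,"tx":-0.060,"ty":0,"tz":-0.05,"fingers":0.6},{"rx":0,"ry":0,"rz":0,"tx":-0.080,"ty":0,"tz":-0.08,"fingers":0.6}]' | head -3
python3 -m inch '[{"rx":0,"ry":0,"rz":0,"tx":-0.040,"ty":0,"tz":-0.03,"fingers":0},{"rx":0,"ry":0,"rz":0,"tx":-0.08,"ty":0,"tz":-0.06,"fingers":0},{"rx":0,"ry":0,"rz":0,"tx":-0.120,"ty":0,"tz":-0.08,"fingers":0},{"rx":0,"ry":0,"rz":0,"tx":-0.14,"ty":0,"tz":-0.08,"fingers":0},{"rx":0,"ry":0,"rz":0,"tx":-0.14,"ty":0,"tz":-0.08,"fingers":0}]' | head -3
python3 -m inch '[{"rx":0,"ry":0,"rz":-35.5,"tx":0,"ty":0,"tz":0,"fingers":0},{"rx":0,"ry":0,"rz":-35.5,"tx":0,"ty":0,"tz":0,"fingers":0},{"rx":0,"ry":0,"rz":-35.5,"tx":0,"ty":0,"tz":0,"fingers":0},{"rx":0,"ry":0,"rz":-35.5,"tx":0,"ty":0,"tz":0,"fingers":0},{"rx":0,"ry":0,"rz":-35.5,"tx":0,"ty":0,"tz":0,"fingers":0}]' | head -2
python3 -m inch '[{"rx":0,"ry":0,"rz":-35.5,"tx":0,"ty":0,"tz":0,"fingers":0},{"rx":0,"ry":0,"rz":-35.5,"tx":0,"ty":0,"tz":0,"fingers":0},{"rx":0,"ry":0,"rz":-35.5,"tx":0,"ty":0,"tz":0,"fingers":0},{"rx":0,"ry":0,"rz":-35.5,"tx":0,"ty":0,"tz":0,"fingers":0},{"rx":0,"ry":0,"rz":-35.5,"tx":0,"ty":0,"tz":0,"fingers":0}]' | head -2
python3 - <<'E'
from st import *
st([.5719,.0056,.045])
s,im,hsv=look()
m,c,a=blob((im.min(2)>160),(190,225),300); p=np.argwhere(m)[:,::-1].astype(np.float32)
cc,r=cv2.minEnclosingCircle(p); print(c,cc,r,a,w(s,*c,.022),"spot .5675 .278")
s=snap("side"); print([(round(r["score"],2),np.round(r["at"])) for r in recognise("dish","side")], px(s,np.array([.5675,.278,.022])))
m,c,a=blob((s["color"].min(2)>140),(320,198),80); print(c,a,w(s,*c,.02))
E
```

```text
clock: 5.83
tcp_pos: [0.5729, 0.2055, 0.0082]
clock: 6.25
tcp_pos: [0.5717, 0.2243, 0.0083]
ee_rot: [-0.0, 0.682, 0.732, 0.0]
clock: 6.67
tcp_pos: [0.5765, 0.1428, 0.0888]
ee_rot: [-0.001, 0.682, 0.731, -0.001]
clock: 7.08
tcp_pos: [0.5884, -0.0021, 0.1707]
ee_rot: [0.002, 0.684, 0.73, 0.001]
clock: 7.5
tcp_pos: [0.5868, 0.0033, 0.1682]
clock: 7.92
tcp_pos: [0.5868, 0.0033, 0.1682]
t 7.9167 tcp [0.5868 0.0033 0.1682] x [-0.9674  0.2532  0.0002] y [ 0.2532  0.9674 -0.0002] gap 0.0852 F [-0.3932  0.1151  0.3051] q6 0.12285675418674513
tool shift to [0.5719, 0.0056, 0.045] [ 0.015  -0.0015  0.1232]
[185.451  225.9238] (187.8947296142578, 227.3157958984375) 30.742746353149414 2193 [0.5686 0.2806 0.022 ] spot .5675 .278
[(0.78, array([410., 254.])), (0.77, array([317., 195.])), (0.55, array([256., 262.]))] (np.float64(320.2131247331385), np.float64(193.95852710528527))
[315.8768 194.5417] 552 [0.5584 0.2794 0.02  ]
```

```bash
python3 -m inch '[{"rx":0,"ry":0,"rz":-13.3,"tx":0,"ty":0,"tz":0,"fingers":0},{"rx":0,"ry":0,"rz":-13.3,"tx":0,"ty":0,"tz":0,"fingers":0},{"rx":0,"ry":0,"rz":-13.3,"tx":0,"ty":0,"tz":0,"fingers":0}]' | head -2
python3 - <<'E'
from st import *
st([.5719,.0056,.045])
s,im,hsv=look()
for th in (180,200,220):
    m,c,a=blob((im.min(2)>th),(190,225),100); cc,r=cv2.minEnclosingCircle(np.argwhere(m)[:,::-1].astype(np.float32)); print(th,c,cc,r,a,w(s,*c,.022))
A=s["color"][170:290,120:260]; B=snap("side")["color"][160:250,250:400]
A=cv2.resize(A,(400,343)); B=cv2.resize(B,(400,240)); o=np.zeros((343,800,3),np.uint8); o[:,:400]=A; o[:240,400:]=B; cv2.imwrite("pics/d.png",o[:,:,::-1])
E
```

```text
clock: 8.32
tcp_pos: [0.587, 0.0038, 0.1682]
t 8.3167 tcp [0.587  0.0038 0.1682] x [-0.9996  0.0289  0.0001] y [ 0.0289  0.9996 -0.    ] gap 0.0852 F [-0.3093  0.5806 -0.4615] q6 -0.10328804355280077
tool shift to [0.5719, 0.0056, 0.045] [0.0151 0.0013 0.1232]
180 [187.2628 225.2035] (187.35000610351562, 225.35000610351562) 24.504079818725586 1838 [0.57   0.2773 0.022 ]
200 [187.3245 225.2453] (186.9461212158203, 224.8716278076172) 24.170658111572266 1769 [0.5699 0.2772 0.022 ]
220 [187.4949 225.2466] (187.5, 225.5) 23.505416870117188 1679 [0.57   0.2769 0.022 ]
```

View pics/d.png

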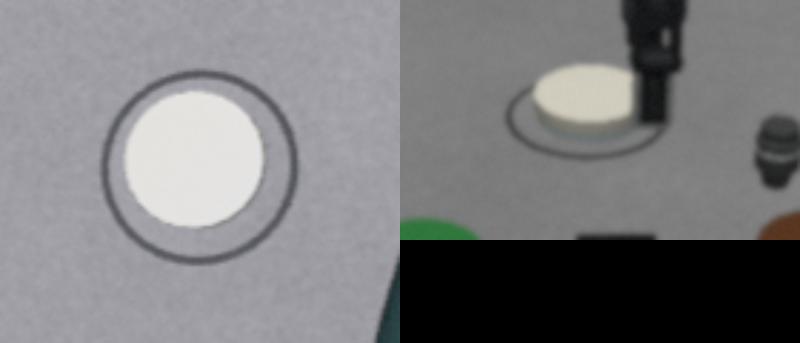

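The dish is well inside the ring, about 3 mm off centre. Next I'll go down over the paddle with the fingers part-closed to clear the nose guide.

```bash
python3 -m inch '[{"rx":0,"ry":0,"rz":0,"tx":0.015,"ty":0.0015,"tz":0.02,"fingers":0.6},{"rx":0,"ry":0,"rz":0,"tx":0.015,"ty":0.0015,"tz":0.04,"fingers":0.6},{"rx":0,"ry":0,"rz":0,"tx":0.015,"ty":0.0015,"tz":0.06,"fingers":0.6},{"rx":0,"ry":0,"rz":0,"tx":0.015,"ty":0.0015,"tz":0.07,"fingers":0.6},{"rx":0,"ry":0,"rz":0,"tx":0.015,"ty":0.0015,"tz":0.07,"fingers":0.6}]' | head -3
python3 - <<'E'
from st import *
st([.5719,.0056,.038])
E
```

```text
clock: 8.83
tcp_pos: [0.571, 0.0062, 0.0965]
ee_rot: [-0.002, 0.016, 1.0, 0.0]
t 8.8333 tcp [0.571  0.0062 0.0965] x [-0.9995  0.033   0.0032] y [0.033  0.9995 0.0003] gap 0.034 F [ 0.1407 -0.2419  0.508 ] q6 -0.09879205828597827
tool shift to [0.5719, 0.0056, 0.038] [-0.0011 -0.0006  0.0585]
```

```bash
python3 -m inch '[{"rx":0,"ry":0,"rz":0.5,"tx":0,"ty":0,"tz":0.015,"fingers":0.6},{"rx":0,"ry":0,"rz":0.5,"tx":0,"ty":0,"tz":0.030,"fingers":0.6},{"rx":0,"ry":0,"rz":0.5,"tx":0,"ty":0,"tz":0.045,"fingers":0.6},{"rx":0,"ry":0,"rz":0.5,"tx":0,"ty":0,"tz":0.059,"fingers":0.6},{"rx":0,"ry":0,"rz":0.5,"tx":0,"ty":0,"tz":0.059,"fingers":0.6}]' 
python3 -m inch '[{"rx":0,"ry":0,"rz":0,"tx":0,"ty":0,"tz":0,"fingers":1},{"rx":0,"ry":0,"rz":0,"tx":0,"ty":0,"tz":0,"fingers":1},{"rx":0,"ry":0,"rz":0,"tx":0,"ty":0,"tz":0,"fingers":1},{"rx":0,"ry":0,"rz":0,"tx":0,"ty":0,"tz":0,"fingers":1},{"rx":0,"ry":0,"rz":0,"tx":0,"ty":0,"tz":0,"fingers":1}]'
python3 - <<'E'
from st import *
st()
E
```

```text
clock: 9.25
tcp_pos: [0.5716, 0.0062, 0.0381]
ee_rot: [-0.001, 0.02, 1.0, 0.0]
ft_force: [-0.4, 0.5, -0.3]
finger_gap: 0.0342
finger_force: 0.0
clock: 9.67
tcp_pos: [0.5729, 0.006, 0.0406]
ee_rot: [0.001, 0.019, 1.0, -0.0]
ft_force: [-1.3, -2.2, 7.5]
finger_gap: 0.0114
finger_force: 59.0
t 9.6667 tcp [0.5729 0.006  0.0406] x [-0.9993  0.038  -0.002 ] y [ 0.038   0.9993 -0.0005] gap 0.0114 F [-1.2835 -2.1502  7.5415] q6 -0.09356666225331883
```

```bash
python3 -m inch '[{"rx":0,"ry":0,"rz":0,"tx":0,"ty":0.005,"tz":0,"fingers":1},{"rx":0,"ry":0,"rz":0,"tx":0,"ty":0.013,"tz":0,"fingers":1},{"rx":0,"ry":0,"rz":0,"tx":0,"ty":0.021,"tz":0,"fingers":1},{"rx":0,"ry":0,"rz":0,"tx":0.0005,"ty":0.029,"tz":0,"fingers":1},{"rx":0,"ry":0,"rz":0,"tx":0.0005,"ty":0.037,"tz":0,"fingers":1}]' 
python3 -m inch '[{"rx":0,"ry":0,"rz":0,"tx":0,"ty":0.008,"tz":0,"fingers":1},{"rx":0,"ry":0,"rz":0,"tx":0,"ty":0.016,"tz":0,"fingers":1},{"rx":0,"ry":0,"rz":0,"tx":0.0005,"ty":0.024,"tz":0,"fingers":1},{"rx":0,"ry":0,"rz":0,"tx":0.0005,"ty":0.031,"tz":0,"fingers":1},{"rx":0,"ry":0,"rz":0,"tx":0.0005,"ty":0.035,"tz":0,"fingers":1}]'
python3 - <<'E'
from st import *
st()
s=snap("top"); A=s["color"][175:275,300:450]; B=snap("side")["color"][270:400,280:430]
A=cv2.resize(A,(400,267)); B=cv2.resize(B,(400,347)); o=np.zeros((347,800,3),np.uint8); o[:267,:400]=A; o[:,400:]=B; cv2.imwrite("pics/p.png",o[:,:,::-1])
E
```

```text
clock: 10.08
tcp_pos: [0.5738, 0.0429, 0.0405]
ee_rot: [0.001, 0.019, 1.0, -0.001]
ft_force: [-1.2, -5.6, 8.0]
finger_gap: 0.0111
finger_force: 59.3
clock: 10.5
tcp_pos: [0.5746, 0.0779, 0.0405]
ee_rot: [0.001, 0.019, 1.0, -0.001]
ft_force: [-2.8, -8.4, 8.3]
finger_gap: 0.0113
finger_force: 59.3
t 10.5 tcp [0.5746 0.0779 0.0405] x [-0.9993  0.0382 -0.0019] y [ 0.0382  0.9993 -0.0019] gap 0.0113 F [-2.8412 -8.369   8.2533] q6 0.033479517222230706
```

View pics/p.png

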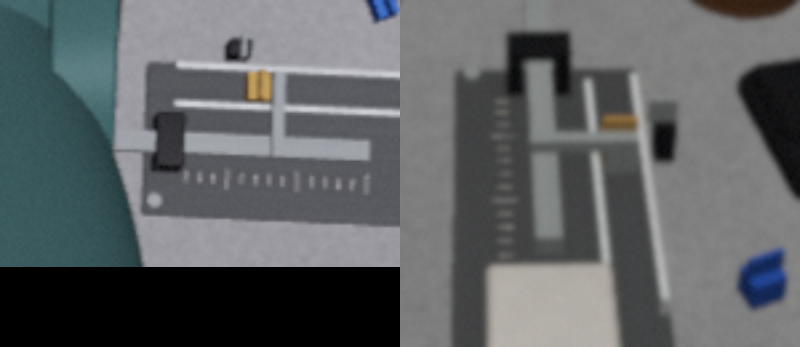

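Run:
```python
from st import *
s=snap("top"); 
d=np.array([.0234,.9997,0]); n=np.array([.9997,-.0234,0]); O=np.array([.5719,.0056,0])-.17*d
# orthorectify the plane z=0.041 in gauge axes: 0.25 mm/px, x from -95..-25 mm, y 25..80 mm
def ortho(s,z,x0=-100,x1=-20,y0=25,y1=80,k=8):
    xs=np.arange(x0,x1,1/k); ys=np.arange(y1,y0,-1/k); X,Y=np.meshgrid(xs,ys)
    W=O-(X[...,None]*d-Y[...,None]*n)/1000+np.array([0,0,z])
    c=W@np.array(s["R"]).T+np.array(s["t"]); u=c[...,0]/c[...,2]*s["fx"]+s["cx"]; v=c[...,1]/c[...,2]*s["fy"]+s["cy"]
    return cv2.remap(s["color"],u.astype(np.float32),v.astype(np.float32),cv2.INTER_CUBIC)
o=ortho(s,.041); 
for i in range(0,80,10):
    cv2.line(o,(i*8,0),(i*8,8),(255,0,0),1); cv2.putText(o,str(i-100),(i*8,20),0,.4,(255,0,0))
cv2.imwrite("pics/o.png",o[:,:,::-1])
print(px(s,O+.066*n+.066*d+[0,0,.04]))
g=cv2.cvtColor(ortho(s,.041),cv2.COLOR_RGB2GRAY).astype(int)
for y in (70,68,66,64,62,48,43,38): print(y,g[int((80-y)*8)][::8])
print("x: -100..-21")
```

```text
(np.float64(390.08439334334037), np.float64(193.48208567743418))
70 [155 155 155 157 158 156 155 155 155 154 155 155 155 155 157 157 154 154
 156 158 158 149 134 103  71  48  39  40  46  45  47  52  65  81 110 140
 151 137 105  75  75  99 123 145 156 159 159 158 159 159 158 157 156 155
 154 152 152 154 157 157 157 154 153 155 157 158 158 158 157 156 155 155
 155 155 155 155 157 158 157 157]
68 [154 155 157 157 156 154 153 155 155 155 154 154 155 155 156 155 153 152
 153 151 149 132 112  71  34  24  38  45  51  52  52  53  67  90 122 146
 155 143 110  78  77 104 127 146 156 159 160 158 156 154 154 153 151 152
 153 152 153 155 157 159 160 161 160 158 157 158 159 160 159 158 156 154
 156 158 156 154 154 154 154 154]
66 [154 155 155 155 155 154 154 154 156 158 158 157 155 154 154 153 152 152
 156 154 150 131 110  70  32  24  42  50  54  52  53  56  70  88 118 142
 153 143 112  80  84 117 140 153 160 159 160 159 156 153 152 152 153 153
 153 154 155 156 157 157 158 158 158 159 159 161 160 158 156 155 155 156
 157 158 157 156 154 154 155 157]
64 [156 156 156 155 154 154 155 157 158 158 158 
[... 909 characters left out ...]
  87  88  89  90  90  89  88]
43 [ 86  87  90  90  87  88  91  92  91  89  87  87  88  92  94  91  89  88
  89  91  91  89  88  89  89  90  89  90  91  91  90  88  88  90  91  84
  76  71  80 111 147 160 164 165 153 132 116 114 127 146 157 159 165 163
 147 128 120 126 143 160 163 168 168 161 149 131 113  99  93  90  90  90
  90  91  91  91  92  92  91  89]
38 [ 90  90  89  89  90  91  90  90  89  87  85  85  87  88  89  88  88  89
  89  88  87  87  87  87  86  86  87  88  89  90  91  91  89  89  90  85
  77  72  78 104 135 154 161 164 155 135 123 130 143 155 163 163 170 172
 160 141 127 126 142 160 165 168 168 163 154 135 116  99  92  90  92  91
  90  90  91  90  90  91  91  91]
x: -100..-21
```

View pics/o.png

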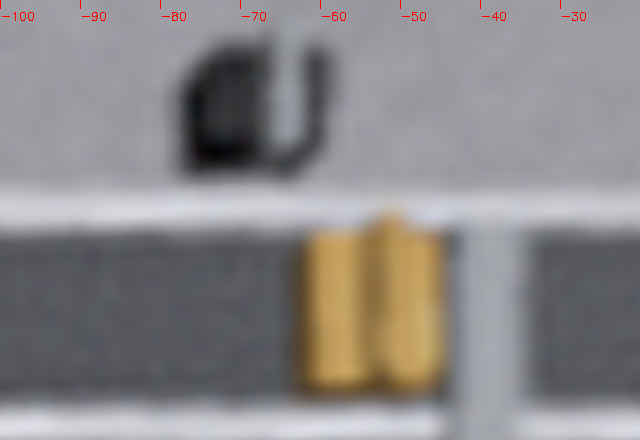

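The ortho view puts the blade top at about gauge x = -64 and the fin at about -51.3, with the dog touching the marker. So there are about 12.5 mm left to pull.

```bash
python3 -m inch '[{"rx":0,"ry":0,"rz":0,"tx":0,"ty":0.003,"tz":0,"fingers":1},{"rx":0,"ry":0,"rz":0,"tx":0,"ty":0.006,"tz":0,"fingers":1},{"rx":0,"ry":0,"rz":0,"tx":0,"ty":0.009,"tz":0,"fingers":1},{"rx":0,"ry":0,"rz":0,"tx":0,"ty":0.011,"tz":0,"fingers":1},{"rx":0,"ry":0,"rz":0,"tx":0,"ty":0.0125,"tz":0,"fingers":1}]' 
python3 -m inch '[{"rx":0,"ry":0,"rz":0,"tx":0,"ty":0,"tz":0,"fingers":1},{"rx":0,"ry":0,"rz":0,"tx":0,"ty":0,"tz":0,"fingers":1},{"rx":0,"ry":0,"rz":0,"tx":0,"ty":0,"tz":0,"fingers":1},{"rx":0,"ry":0,"rz":0,"tx":0,"ty":0,"tz":0,"fingers":1},{"rx":0,"ry":0,"rz":0,"tx":0,"ty":0,"tz":0,"fingers":1}]' | head -2
python3 - <<'E'
from st import *
st()
d=np.array([.0234,.9997,0]); n=np.array([.9997,-.0234,0]); O=np.array([.5719,.0056,0])-.17*d
def ortho(s,z,x0=-100,x1=-20,y0=30,y1=80,k=8):
    xs=np.arange(x0,x1,1/k); ys=np.arange(y1,y0,-1/k); X,Y=np.meshgrid(xs,ys)
    W=O-(X[...,None]*d-Y[...,None]*n)/1000+np.array([0,0,z])
    c=W@np.array(s["R"]).T+np.array(s["t"]); u=c[...,0]/c[...,2]*s["fx"]+s["cx"]; v=c[...,1]/c[...,2]*s["fy"]+s["cy"]
    o=cv2.remap(s["color"],u.astype(np.float32),v.astype(np.float32),cv2.INTER_CUBIC)
    for i in range(0,80,10): cv2.line(o,(i*8,0),(i*8,8),(255,0,0),1); cv2.putText(o,str(i-100),(i*8,20),0,.4,(255,0,0))
    return o
B=snap("side")["color"][295:345,340:400]
o=ortho(snap("top"),.041); B=cv2.resize(B,(160,133),interpolation=cv2.INTER_CUBIC); f=np.zeros((400,800,3),np.uint8); f[:,:640]=o; f[:133,640:]=B
cv2.imwrite("pics/o2.png",f[:,:,::-1])
E
```

```text
clock: 11.07
tcp_pos: [0.5748, 0.0898, 0.0405]
ee_rot: [0.001, 0.019, 1.0, -0.001]
ft_force: [-2.9, -10.1, 8.9]
finger_gap: 0.0111
finger_force: 59.6
clock: 11.48
tcp_pos: [0.5748, 0.0897, 0.0405]
t 11.4833 tcp [0.5748 0.0897 0.0405] x [-0.9993  0.0387 -0.0015] y [ 0.0387  0.9992 -0.002 ] gap 0.0113 F [-3.0043 -9.1981  9.536 ] q6 0.05446110674932816
```

View pics/o2.png

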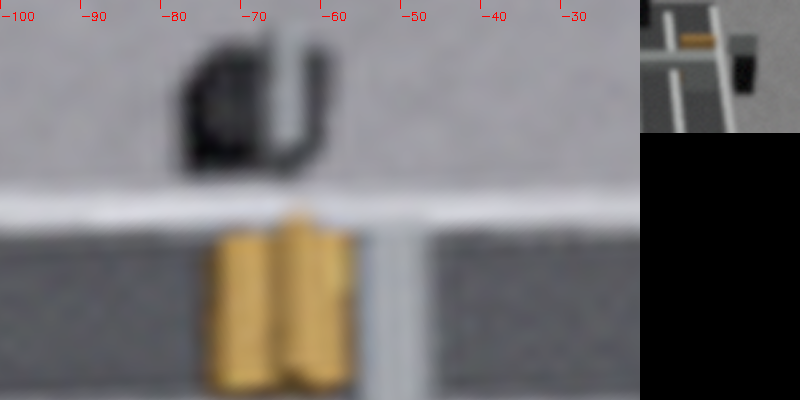

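The fin bump is at -62.6 and the blade centre at about -64. I'll pull 1.2 mm more and hold, then ease back slowly.

```bash
python3 -m inch '[{"rx":0,"ry":0,"rz":0,"tx":0,"ty":0.0006,"tz":0,"fingers":1},{"rx":0,"ry":0,"rz":0,"tx":0,"ty":0.0012,"tz":0,"fingers":1},{"rx":0,"ry":0,"rz":0,"tx":0,"ty":0.0012,"tz":0,"fingers":1},{"rx":0,"ry":0,"rz":0,"tx":0,"ty":0.0012,"tz":0,"fingers":1},{"rx":0,"ry":0,"rz":0,"tx":0,"ty":0.0012,"tz":0,"fingers":1}]' |head -2
python3 -m inch '[{"rx":0,"ry":0,"rz":0,"tx":0,"ty":0,"tz":0,"fingers":1},{"rx":0,"ry":0,"rz":0,"tx":0,"ty":0,"tz":0,"fingers":1},{"rx":0,"ry":0,"rz":0,"tx":0,"ty":0,"tz":0,"fingers":1},{"rx":0,"ry":0,"rz":0,"tx":0,"ty":0,"tz":0,"fingers":1},{"rx":0,"ry":0,"rz":0,"tx":0,"ty":0,"tz":0,"fingers":1}]' | head -2
python3 -m inch '[{"rx":0,"ry":0,"rz":0,"tx":0,"ty":-0.003,"tz":0,"fingers":1},{"rx":0,"ry":0,"rz":0,"tx":0,"ty":-0.009,"tz":0,"fingers":1},{"rx":0,"ry":0,"rz":0,"tx":0,"ty":-0.015,"tz":0,"fingers":1},{"rx":0,"ry":0,"rz":0,"tx":-0.0005,"ty":-0.021,"tz":0,"fingers":1},{"rx":0,"ry":0,"rz":0,"tx":-0.0005,"ty":-0.027,"tz":0,"fingers":1}]' | head -2
python3 -m inch '[{"rx":0,"ry":0,"rz":0,"tx":0,"ty":-0.006,"tz":0,"fingers":1},{"rx":0,"ry":0,"rz":0,"tx":0,"ty":-0.012,"tz":0,"fingers":1},{"rx":0,"ry":0,"rz":0,"tx":0,"ty":-0.018,"tz":0,"fingers":1},{"rx":0,"ry":0,"rz":0,"tx":-0.0005,"ty":-0.024,"tz":0,"fingers":1},{"rx":0,"ry":0,"rz":0,"tx":-0.0005,"ty":-0.030,"tz":0,"fingers":1}]' | head -2
python3 -m inch '[{"rx":0,"ry":0,"rz":0,"tx":0,"ty":-0.006,"tz":0,"fingers":1},{"rx":0,"ry":0,"rz":0,"tx":0,"ty":-0.012,"tz":0,"fingers":1},{"rx":0,"ry":0,"rz":0,"tx":0,"ty":-0.018,"tz":0,"fingers":1},{"rx":0,"ry":0,"rz":0,"tx":0,"ty":-0.022,"tz":0,"fingers":1},{"rx":0,"ry":0,"rz":0,"tx":0,"ty":-0.025,"tz":0,"fingers":1}]'
python3 -c "
from st import *
st([.5729,.006,.0406])"
```

```text
clock: 12.0
tcp_pos: [0.5749, 0.0909, 0.0405]
clock: 12.42
tcp_pos: [0.5749, 0.0909, 0.0405]
clock: 12.83
tcp_pos: [0.5742, 0.064, 0.0405]
clock: 13.25
tcp_pos: [0.5736, 0.0342, 0.0405]
clock: 13.67
tcp_pos: [0.573, 0.0093, 0.0406]
ee_rot: [0.001, 0.019, 1.0, -0.0]
ft_force: [-1.2, -0.5, 7.5]
finger_gap: 0.0113
finger_force: 59.2
t 13.6667 tcp [0.573  0.0093 0.0406] x [-0.9993  0.0383 -0.002 ] y [ 0.0383  0.9993 -0.0005] gap 0.0113 F [-1.1516 -0.5342  7.4767] q6 -0.08747398282230938
tool shift to [0.5729, 0.006, 0.0406] [-0.     -0.0033 -0.    ]
```

Now the last 3.5 mm home. Then I'll open the fingers gently to 34 mm, go up, and check.

```bash
python3 -m inch '[{"rx":0,"ry":0,"rz":0,"tx":0,"ty":-0.001,"tz":0,"fingers":1},{"rx":0,"ry":0,"rz":0,"tx":0,"ty":-0.002,"tz":0,"fingers":1},{"rx":0,"ry":0,"rz":0,"tx":0,"ty":-0.003,"tz":0,"fingers":1},{"rx":0,"ry":0,"rz":0,"tx":0,"ty":-0.0035,"tz":0,"fingers":1},{"rx":0,"ry":0,"rz":0,"tx":0,"ty":-0.0035,"tz":0,"fingers":1}]'
python3 -m inch '[{"rx":0,"ry":0,"rz":0,"tx":0,"ty":0,"tz":0,"fingers":0.8},{"rx":0,"ry":0,"rz":0,"tx":0,"ty":0,"tz":0,"fingers":0.6},{"rx":0,"ry":0,"rz":0,"tx":0,"ty":0,"tz":0,"fingers":0.6},{"rx":0,"ry":0,"rz":0,"tx":0,"ty":0,"tz":0,"fingers":0.6},{"rx":0,"ry":0,"rz":0,"tx":0,"ty":0,"tz":0,"fingers":0.6}]'
python3 -m inch '[{"rx":0,"ry":0,"rz":0,"tx":0,"ty":0,"tz":-0.015,"fingers":0.6},{"rx":0,"ry":0,"rz":0,"tx":0,"ty":0,"tz":-0.04,"fingers":0.6},{"rx":0,"ry":0,"rz":0,"tx":0,"ty":0,"tz":-0.07,"fingers":0.6},{"rx":0,"ry":0,"rz":0,"tx":0,"ty":0,"tz":-0.10,"fingers":0.6},{"rx":0,"ry":0,"rz":0,"tx":0,"ty":0,"tz":-0.12,"fingers":0.6}]'
python3 -m inch '[{"rx":0,"ry":0,"rz":0,"tx":0.04,"ty":0.01,"tz":-0.01,"fingers":0.6},{"rx":0,"ry":0,"rz":0,"tx":0.08,"ty":0.04,"tz":-0.01,"fingers":0.6},{"rx":0,"ry":0,"rz":0,"tx":0.12,"ty":0.07,"tz":-0.01,"fingers":0.6},{"rx":0,"ry":0,"rz":0,"tx":0.15,"ty":0.1,"tz":-0.01,"fingers":0.6},{"rx":0,"ry":0,"rz":0,"tx":0.15,"ty":0.1,"tz":-0.01,"fingers":0.6}]' | head -2
python3 - <<'E'
from st import *
st()
s=snap("top"); A=cv2.resize(s["color"][140:290,150:500],(800,343),interpolation=cv2.INTER_CUBIC)
C=cv2.resize(s["color"][180:225,370:450],(400,225),interpolation=cv2.INTER_CUBIC); o=np.zeros((570,800,3),np.uint8); o[:343]=A; o[343:568,:400]=C
B=snap("side")["color"][180:380,250:450]; o[343:568,420:645]=cv2.resize(B,(225,225)); cv2.imwrite("pics/end.png",o[:,:,::-1])
im=s["color"]; m,c,a=blob((im.min(2)>180),(190,225),100); print("dish",c,a,w(s,*c,.022))
E
```

```text
clock: 14.08
tcp_pos: [0.5729, 0.0061, 0.0406]
ee_rot: [0.001, 0.019, 1.0, -0.0]
ft_force: [-2.0, -2.1, 8.3]
finger_gap: 0.0112
finger_force: 59.2
clock: 14.5
tcp_pos: [0.5722, 0.0064, 0.0393]
ee_rot: [-0.0, 0.019, 1.0, 0.0]
ft_force: [0.5, -0.2, -0.0]
finger_gap: 0.0342
finger_force: 0.0
clock: 14.92
tcp_pos: [0.5726, 0.0064, 0.162]
ee_rot: [0.001, 0.019, 1.0, -0.0]
ft_force: [0.5, 0.1, 0.5]
finger_gap: 0.0342
finger_force: 0.0
clock: 15.33
tcp_pos: [0.4223, 0.114, 0.1694]
t 15.3333 tcp [0.4223 0.114  0.1694] x [-0.9993  0.0371  0.0011] y [0.0371 0.9993 0.0005] gap 0.0341 F [ 1.7082 -0.2756  0.9837] q6 0.11356277559742352
dish [187.2424 225.2721] 1786 [0.5699 0.2773 0.022 ]
```

View pics/end.png

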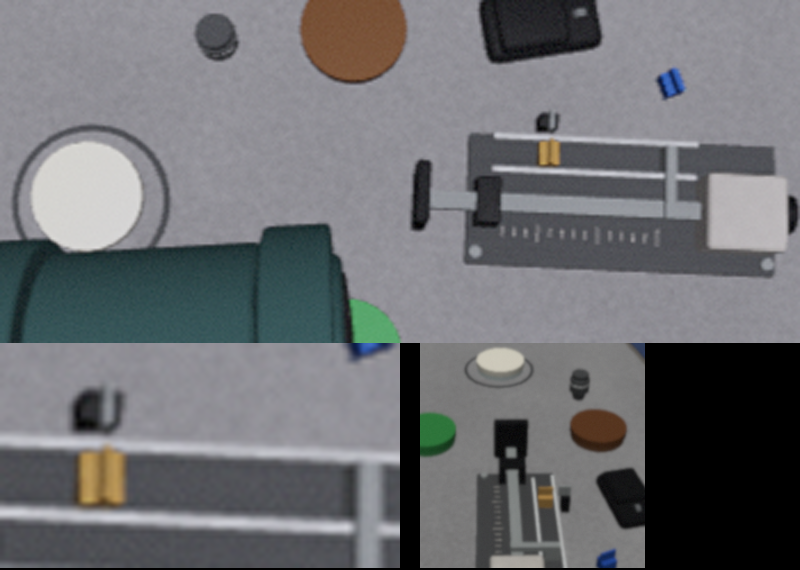

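The dish is in the ring at (88,195), the handle is home with its paddle at (422,195), and the marker at (549,153) sits under the index blade. The bystanders are where they started. Handing in.

```bash
python3 -c "
from plant import *
print(sign_off())"
```

```text
the job is handed in; nothing more can be done
None
```

The job is handed in: by the last camera check the dish lay inside the ring, the marker stood at the index after a hold of about 0.8 s, the handle was eased home and released, and the other things looked unmoved; `sign_off()` returned no verdict.

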